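Fetch the press lever from its case and hold it level over the rheometer plate

TASK

Lift the lid of the accessory case fully open until it rests back on its stop, then take the steel press lever out of the case by its balance point and hold it level, with its heavy round disc centred over the round sample plate of the plate module and about 3 cm clear above it. Finish while still holding it there, still and level: do not let the lever touch the plate module or put it down. Leave the jar, the bottle and the spatula where they are.

Things in the scene. Friction and masses are not known exactly. Their poses are not given: they have to be found in the camera images.
- case: Grey plastic accessory case, fixed to the bench, 180 (its x) x 300 (its y) x 66 mm high without lid, walls and floor 6 mm thick. Origin: centre of its underside, on the bench. Its x axis points away from the robot, square to the hinge; its hinge runs along its far (+x) top edge, parallel to its y. It may stand at the left or right of the bench, the plate module at the other side.
- lid (a joint): Hinge angle of the case's lid in rad: 0 shut, grows as the front edge rises, 1.85 is the stop, past upright, leaning back. The hinge turns freely: let go below about 1.5 it falls shut, above about 1.65 it falls back onto its stop and stays. Lid: plastic plate 180 x 300 x 8 mm, 0.35 kg, no catch.
- lid_hinge (a point): Point on the hinge axis at the middle of the far top edge of the case, level with the lid's underside (66 mm above the bench). It does not move when the lid turns.
- lid_handle (a point): Middle of the lid's steel bar handle: a round bar about 10 mm thick and 110 mm long, parallel to the hinge, carried by a post at each end, 35 mm above the lid's upper face and 16 mm behind its front edge. With the lid shut it lies 164 mm from the hinge axis towards the robot and 43 mm above it; it moves with the lid.
- lever_balance (a point): Balance point (centre of mass along the length) of the press lever, in the middle of its bar and half-way up the bar: 62 mm from the disc's centre, 23 mm above the disc's underside. x axis: along the bar from the heavy disc to the boss; y: across the bar; z: up when level.
- lever_disc (a point): Centre of the flat underside of the press lever's heavy disc; 62 mm from the balance point along the bar (lever's -x) and 23 mm below it. Same axes as the balance point.
- plate_module: Plate module, fixed to the bench: square dark flange 130 x 130 x 14 mm, pale round body 92 mm across, black collar 100 mm across, 78 mm high in all. Origin: centre of its underside, on the bench.
- plate_top (a point): Centre of the upper face of the module's round steel sample plate (72 mm across), 78 mm above the bench.
- jar: Bystander: glass jar 52 mm across, 75 mm high, beyond the work in the middle. Origin: centre of its underside.
- bottle: Bystander: white bottle 60 mm across, 150 mm high, at the right. Origin: centre of its underside.
- spatula: Bystander: spatula 190 mm long lying on the bench, at the left.
- lever: Loose steel press lever, about 0.65 kg, lying along the case on the case floor, under the lid: disc 46 mm across and 30 mm high at the heavy end, straight bar 12 mm wide and 14 mm high (16 to 30 mm above the underside), foot boss 22 mm across and 32 mm high at the light end, 200 mm from disc centre to boss centre. Origin: centre of the disc's underside.
Not all that is in view belongs to the job. Leave any purple look-alike of the plate_module alone.

How it is judged:
By the outcome, as a careful person would: the job done as asked, in the order asked, and still so for the second after the job is handed in, while the arm keeps its last pose, push and grip.
It also fails if it takes over 67 s, if anything falls off the work surface, if the arm or the gripper's body presses on something with over 40 N, if the wrist force passes 120 N, or if a joint passes its speed limit or range.

ROBOT

A 7-joint arm with a two-finger parallel gripper is mounted at the origin on the work surface. World frame = base frame: x ahead of the robot, y to its left, z up, the work surface at z = 0. Lengths are in mm, angles in rad, forces in N, time in s.
With the tool pointing down it reaches from about 400 to 875 mm from the base axis. Payload 4.4 kg.
Tool frame: the origin (TCP) lies at the very end of the fingers, on their centre line; the grasp point (between the pads) lies 19 mm behind it (ctrl.grasp_offset is the distance from the TCP to the grasp point, in mm); z points along the fingers, y is the line along which they close (so a half turn about z gives the same grasp; the last joint's range is limited). The gripper opens to 85 mm and grips with 20 to 120 N. Pads are 22 mm wide; open, the fingers measure 114 mm over their backs; the gripper's body (76 mm by 85 mm) begins 54 mm behind the grasp point. The pads swing forward as they close: fully open they stand 13 mm farther back than shut.
Start: joints at [1.052, 0.628, 0.038, 1.517, -0.027, 0.996, -0.02], TCP at [284.394, -584.498, 231.313] pointing down, gripper open.
Joint ranges: [-3.06, 3.06], [-0.37, 2.12], [-1.25, 1.32], [0.18, 2.47], [-1.1, 4.24], [0.23, 1.98], [-2.94, 2.94]. Speed limits (rad/s): [2.57, 2.57, 3.14, 3.14, 3.14, 3.14, 3.14].

INTERFACE

Orientations are given as [roll, pitch, yaw] about the fixed x, y, z axes, in that order (R = Rz(yaw) Ry(pitch) Rx(roll)).
In Python, from cell import status, cams, ctrl gives the robot as it stands.
- The arm moves only by the tool move_arm, never from a script. Its argument "plan" is a list of rows, each a list of 3 entries, a list of its own where there are three numbers: the shift along the world's x, y, z in mm, then the turn, a rotation vector about the world's x, y, z in degrees, then the opening, from 0 (shut) to 1 (fully open). In form: [[[x, y, z], [wx, wy, wz], gripper], ...]. A call has 1 to 10 rows; each row shifts and turns the commanded pose from where the row before left it; what a row does not reach is not made up. A row lasts 1/8 s, in which the tool goes at most 62.5 mm and 10.7 degrees, less where a joint would pass 70% of its speed; a pose out of reach is approached as far as the arm can. A call with a gripper value outside its range is refused whole. The fingers move at their own pace and stop on an object; the grip force is fixed at half the most. Time passes only in rows, so rows that do not move let the fingers close. It gives the time, the measured TCP pose, the force, the opening and the grip force at its end, in the units of the state.
- status.read_state(): the state, without advancing time (a new reading comes with each control period).
- cams.get_image(name): name is "side" or "top" or "wrist"; returns the picture (384x512x3 uint8, blue, green, red); there is no depth.
- cams.camera_params(name): a dict with "K" (3x3 intrinsics, pixels), "k1" (the pictures are not rectified: a ray, as slopes to the right and down, at radius r is drawn at 1 + k1 r^2 times it, then the intrinsics apply), "pose" (4x4, takes a point from camera to world coordinates); the wrist camera has in their place "tool_from_camera" (4x4, takes a point from camera to tool coordinates, whose origin is the TCP and whose axes are the flange's). Camera axes: x right, y down, z forward; pixel columns grow to the right and rows downward; lengths in mm; the calibration is good to about 2 mm. A picture is of the moment at which its call begins: read the wrist's pose just before it. camera_params takes no time and is no camera call.
- ctrl.finish_job(): hands the job in; it is judged then, once.
The state is a dict: "clock": time; "qpos": joint angles; "qd": joint speeds; "tau": joint torques, N m; "eef_pos": TCP position; "tool_rot": TCP orientation; "force": force on the tool from outside, world axes, zero at the start; "torque": the same for the moment, N m; "width": finger opening in mm; "gripper_force": force on a finger pad.
Only numpy, scipy, OpenCV 4.12 (cv2) and the standard library are available. Lean on these libraries where they do the work, as an engineer would, in place of code of your own. Each camera call takes 0.05 s, during which the arm holds its last target. There are 200 camera calls.

## Working session

There is one attempt and no reset: what is moved stays moved. The work goes in short steps, Python scripts to look and compute and a tool call to move; the robot and the scene stay as the last step left them, time stands still between calls to the robot, and variables do not carry over. Pictures are saved under pics/ and viewed, at most 10 in all, crops included, and the job is handed in when it is done.

Besides the shell and the picture viewer there is one more tool, called after "Call:" as a command line: name --argument value ..., lists and objects as JSON in quotes. move_arm: Moves the arm, as the interface text tells. Its arguments: {"type":"object","properties":{"plan":{"type":"array","items":{"type":"array"}}},"required":["plan"]}

```bash
mkdir -p pics; ls; cat > h.py <<'E'
import numpy as np, cv2
from cell import status, cams, ctrl
def ray(cam,px,pose=None):
    p=cams.camera_params(cam);K=np.array(p["K"]);k1=p["k1"]
    T=np.array(p["pose"]) if pose is None else pose
    d=np.array([(px[0]-K[0,2])/K[0,0],(px[1]-K[1,2])/K[1,1]]);u=d.copy()
    for _ in range(20): u=d/(1+k1*(u@u))
    v=T[:3,:3]@np.array([u[0],u[1],1]);return T[:3,3],v/np.linalg.norm(v)
def onz(cam,px,z,pose=None):
    o,v=ray(cam,px,pose);return o+v*(z-o[2])/v[2]
def proj(cam,P,pose=None):
    p=cams.camera_params(cam);K=np.array(p["K"])
    T=np.array(p["pose"]) if pose is None else pose
    c=T[:3,:3].T@(np.asarray(P)-T[:3,3]);u=c[:2]/c[2];u=u*(1+p["k1"]*(u@u))
    return np.array([K[0,0]*u[0]+K[0,2],K[1,1]*u[1]+K[1,2]])
def wpose(s):
    from scipy.spatial.transform import Rotation as R
    T=np.eye(4);T[:3,:3]=R.from_euler('xyz',s["tool_rot"]).as_matrix();T[:3,3]=s["eef_pos"]
    return T@np.array(cams.camera_params("wrist")["tool_from_camera"])
E
python3 - <<'E'
from h import *
s=status.read_state();print(s)
a=cams.get_image("top");b=cams.get_image("side")
cv2.imwrite("pics/top0.png",a);cv2.imwrite("pics/side0.png",b)
for c in("top","side"):print(cams.camera_params(c))
print(cams.camera_params("wrist"))
E
```

```text
pics
{'clock': 0.0, 'qpos': array([ 1.05222548,  0.62935247,  0.03845131,  1.51835263, -0.02703776,
        0.99633043, -0.01996919]), 'qd': array([ 9.17019417e-04,  9.55988410e-04,  8.77784402e-04,  5.64120373e-04,
        2.19957326e-03, -7.81324015e-04,  7.63028581e-05]), 'tau': array([ 5.29441386e-04, -5.63393569e+01,  1.22610502e+00, -1.93441504e+01,
        1.08525294e-02,  1.04482824e-02, -2.81357563e-05]), 'eef_pos': array([ 284.10434488, -583.92436667,  230.39007398]), 'tool_rot': array([-3.13966768e+00, -5.33003660e-07,  4.52773885e-01]), 'force': array([-0.70075651,  1.06448989, -0.51563931]), 'torque': array([ 0.02042646,  0.00205833, -0.00152633]), 'gripper_force': 0.0, 'width': 85.37692646242674}
{'K': array([[386.38419042,   0.        , 254.66782018],
       [  0.        , 386.38419042, 194.51632204],
       [  0.        ,   0.        ,   1.        ]]), 'k1': -0.1343959917581934, 'pose': array([[-1.17629874e-02, -9.94432532e-01,  1.04716628e-01,
         4.51900352e+02],
       [-9.99910375e-01,  1.10284902e-02, -7.59042423e-03,
        -8.54769705e-01],
       [ 6.393
[... 548 characters left out ...]
, -7.33632645e-01, -6.79367073e-01,
         1.03423389e+03],
       [ 0.00000000e+00,  0.00000000e+00,  0.00000000e+00,
         1.00000000e+00]])}
{'K': array([[329.86666025,   0.        , 256.51254019],
       [  0.        , 329.86666025, 196.13497883],
       [  0.        ,   0.        ,   1.        ]]), 'k1': -0.021501184228850275, 'tool_from_camera': array([[ 2.06594321e-04, -9.61760109e-01, -2.73893136e-01,
         6.98507112e+01],
       [ 9.99999968e-01,  1.58540692e-04,  1.97581443e-04,
         1.09329310e+00],
       [-1.46602743e-04, -2.73893168e-01,  9.61760111e-01,
        -1.42937662e+02],
       [ 0.00000000e+00,  0.00000000e+00,  0.00000000e+00,
         1.00000000e+00]])}
```

View pics/top0.png

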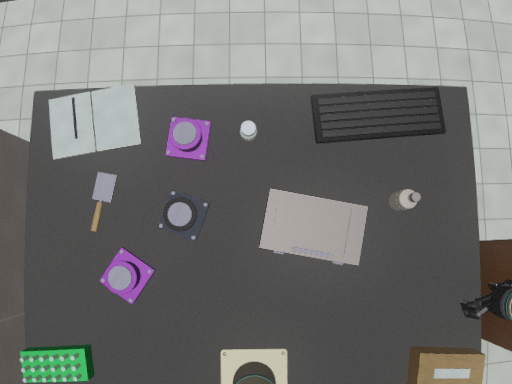

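View pics/side0.png

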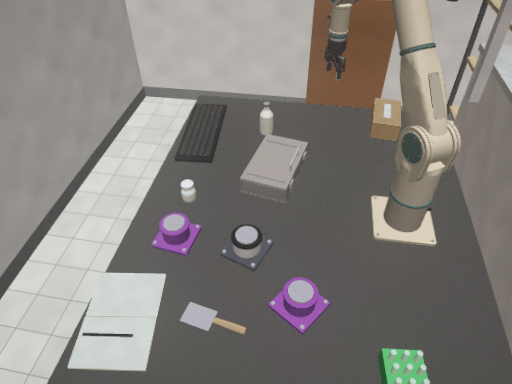

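The top picture shows the closed case at about (314,228), its handle along its lower edge near (313,252), and the real module's plate at about (179,214). The side picture shows the same layout, with the case at (275,165) and the module at (247,240).

```bash
python3 - <<'E'
from h import *
a=cv2.imread("pics/top0.png")
c=a[170:290,240:390];cv2.imwrite("pics/c1.png",cv2.resize(c,None,fx=5,fy=5,interpolation=cv2.INTER_CUBIC))
g=a.max(2);m=np.zeros_like(g);m[180:275,250:380]=(g[180:275,250:380]>75)*255
m=cv2.morphologyEx(m,cv2.MORPH_OPEN,np.ones((9,9),np.uint8))
cs,_=cv2.findContours(m,0,2);k=max(cs,key=cv2.contourArea)
r=cv2.minAreaRect(k);bx=cv2.boxPoints(r);print(r)
P=np.array([onz("top",p,74)[:2] for p in bx]);print(bx,P,P.mean(0))
# plate disc
m=np.zeros_like(g);m[190:240,155:205]=(g[190:240,155:205]>85)*255
cs,_=cv2.findContours(m,0,2);k=max(cs,key=cv2.contourArea);e=cv2.fitEllipse(k);print(e,onz("top",e[0],78))
E
```

```text
((314.5, 226.99996948242188), (93.99998474121094, 128.99996948242188), 90.0)
[[250.00002 179.99997]
 [379.      179.99997]
 [379.      273.99997]
 [250.      273.99997]] [[ 615.47198242    3.83446201]
 [ 611.8742881  -386.42839627]
 [ 330.62531537 -375.68647452]
 [ 338.78984703    6.81482608]] [ 474.19035823 -187.86639568]
((179.147216796875, 213.78204345703125), (23.98203468322754, 24.395727157592773), 57.58360290527344) [516.73904836 214.05319529  78.        ]
```

View pics/c1.png

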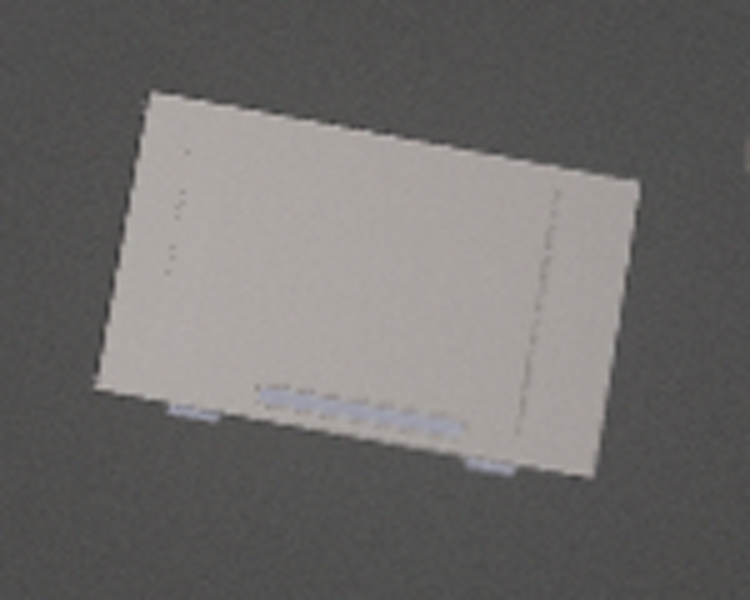

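The crop shows the lid's corners at (152,92), (640,182), (593,478) and (97,387), and the bar handle from (257,393) to (465,430), all in crop pixels (÷5, +240/+170).

```bash
python3 - <<'E'
from h import *
f=lambda p:(p[0]/5-.4+240,p[1]/5-.4+170)
C=[onz("top",f(p),74)[:2] for p in[(152,92),(640,182),(593,478),(97,387)]]
C=np.array(C);print(C,[np.linalg.norm(C[i]-C[i-1]) for i in range(4)])
y=(C[0]-C[1]+C[3]-C[2]);y/=np.linalg.norm(y);x=np.array([y[1],-y[0]])
c=C.mean(0);yaw=np.arctan2(x[1],x[0]);print("x",x,"y",y,"yaw",yaw,"c",c)
hinge=c+90*x;print("hinge",hinge,"handle",hinge-164*x)
H=np.array([onz("top",f(p),109)[:2] for p in[(257,393),(465,430)]]);print("handle seen",H,H.mean(0))
E
```

```text
[[ 590.82992051  -55.34068987]
 [ 533.50904382 -347.56407229]
 [ 358.37886172 -313.11966715]
 [ 417.07615545  -20.42634769]] [np.float64(177.22692278638743), np.float64(297.7921895164047), np.float64(178.48528714499267), np.float64(298.52093988705866)]
x [ 0.9808907  -0.19455957] y [0.19455957 0.9808907 ] yaw -0.19580842473155396 c [ 474.94849537 -184.11269425]
hinge [ 563.22865867 -201.62305598] handle [ 402.36258333 -169.71528572]
handle seen [[ 413.48016218 -110.82940833]
 [ 390.32365881 -229.75816972]] [ 401.9019105  -170.29378903]
```

Call:
move_arm --plan '[[[12,41,-3],[0,0,5.3],1],[[12,41,-3],[0,0,5.3],1],[[12,41,-3],[0,0,5.3],1],[[12,41,-3],[0,0,5.3],1],[[12,41,-3],[0,0,5.3],1],[[12,41,-3],[0,0,5.3],1],[[12,41,-3],[0,0,5.3],1],[[12,41,-3],[0,0,5.3],1],[[11,43,-3],[0,0,5.3],1],[[11,43,-3],[0,0,5.3],1]]'

```text
clock: 1.35
eef_pos: [402.5, -169.1, 201.2]
tool_rot: [-3.142, -0.0, 1.381]
force: [1.0, 0.9, 0.1]
width: 84.8
gripper_force: 0.0
```

Call:
move_arm --plan '[[[0,0,0],[0,0,0],1],[[0,0,0],[0,0,0],1]]'

```text
clock: 1.6
eef_pos: [402.2, -171.1, 201.2]
tool_rot: [-3.141, 0.0, 1.377]
force: [-0.1, -0.1, 0.0]
width: 85.4
gripper_force: 0.0
```

```bash
python3 - <<'E'
from h import *
s=status.read_state();print(s["qpos"],s["eef_pos"],s["tool_rot"])
w=cams.get_image("wrist");T=wpose(s);cv2.imwrite("pics/w1.png",w)
print(proj("wrist",[402,-170,109],T))
for d in(-55,55):print(proj("wrist",[402+.195*d,-170+.981*d,109],T))
E
```

```text
[ 0.51983369  0.38456542 -0.24384508  2.11261468  0.14902124  0.66040626
 -0.01859215] [ 402.17496421 -171.06801557  201.23605147] [-3.14127357e+00  4.73881221e-04  1.37707292e+00]
[254.70296343 197.12649394]
[254.62129586 264.14981978]
[254.79924141 121.29583162]
```

View pics/w1.png

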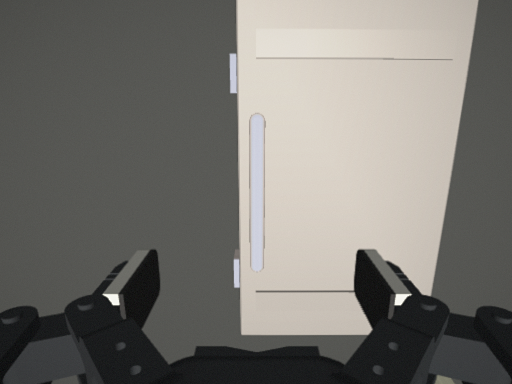

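The wrist view shows the handle bar from (257,115) to (257,270), matching the prediction within about 1 mm. I'll descend and grip it.

Call:
move_arm --plan '[[[0,1,-28],[0,0,0],1],[[1,0,-28],[0,0,0],1],[[0,0,-28],[0,0,0],1],[[0,0,-20],[0,0,0],1],[[0,0,-7],[0,0,0],1],[[0,0,0],[0,0,0],0],[[0,0,0],[0,0,0],0],[[0,0,0],[0,0,0],0],[[0,0,0],[0,0,0],0],[[0,0,0],[0,0,0],0]]'

```text
clock: 2.9
eef_pos: [402.6, -169.4, 90.8]
tool_rot: [-3.14, 0.0, 1.378]
force: [-3.2, 0.7, 7.4]
width: 8.8
gripper_force: 58.5
```

```bash
python3 - <<'E'
from h import *
from scipy.spatial.transform import Rotation as R
s=status.read_state();print(s["clock"],s["eef_pos"],s["tool_rot"],s["width"],s["gripper_force"],s["force"])
x=np.array([.9809,-.1946,0]);y=np.array([.1946,.9809,0]);z=np.array([0,0,1.])
h=lambda t:(-164*np.cos(t)+43*np.sin(t))*x+(164*np.sin(t)+43*np.cos(t))*z
N=30;TH=1.78;prev=None
for i in range(N+1):
    t=TH*i/N;al=np.radians(40)*i/N
    # tcp = bar + 19*tool z
    tz=-np.cos(al)*z-np.sin(al)*x
    p=h(t)+19*tz
    if prev is not None: print(i,np.round(p-prev,0))
    prev=prev+np.round(p-prev,0) if prev is not None else p
print(np.degrees(40/30*np.pi/180)*y)
E
```

```text
2.9 [ 402.55912862 -169.4418483    90.79581567] [-3.14037620e+00  3.20546038e-04  1.37759320e+00] 8.757341081910127 58.48529040813446 [-3.17544993  0.7019951   7.3632847 ]
1 [ 2. -0. 10.]
2 [ 3. -1.  9.]
3 [ 4. -1.  9.]
4 [ 4. -1.  9.]
5 [ 4. -0.  9.]
6 [ 5. -1.  9.]
7 [ 6. -1.  8.]
8 [ 6. -2.  8.]
9 [ 6. -1.  7.]
10 [ 7. -1.  7.]
11 [ 7. -2.  6.]
12 [ 8. -1.  6.]
13 [ 7. -2.  6.]
14 [ 9. -1.  5.]
15 [ 8. -2.  5.]
16 [ 9. -2.  4.]
17 [ 9. -2.  3.]
18 [ 9. -1.  3.]
19 [ 9. -2.  2.]
20 [ 9. -2.  2.]
21 [10. -2.  1.]
22 [ 9. -2.  1.]
23 [10. -2. -0.]
24 [ 9. -2. -1.]
25 [10. -1. -1.]
26 [ 9. -2. -1.]
27 [ 9. -2. -3.]
28 [ 9. -2. -3.]
29 [ 9. -2. -3.]
30 [ 9. -1. -4.]
[0.25946667 1.30786667 0.        ]
```

Call:
move_arm --plan '[[[2,0,10],[0.26,1.31,0],0],[[3,-1,9],[0.26,1.31,0],0],[[4,-1,9],[0.26,1.31,0],0],[[4,-1,9],[0.26,1.31,0],0],[[4,0,9],[0.26,1.31,0],0],[[5,-1,9],[0.26,1.31,0],0],[[6,-1,8],[0.26,1.31,0],0],[[6,-2,8],[0.26,1.31,0],0],[[6,-1,7],[0.26,1.31,0],0],[[7,-1,7],[0.26,1.31,0],0]]'

```text
clock: 4.15
eef_pos: [447.4, -178.3, 175.2]
tool_rot: [-2.901, -0.0, 1.377]
force: [-3.8, -1.6, -2.1]
width: 9.3
gripper_force: 58.3
```

Low forces, on the arc. I'll continue.

Call:
move_arm --plan '[[[7,-2,6],[0.26,1.31,0],0],[[8,-1,6],[0.26,1.31,0],0],[[7,-2,6],[0.26,1.31,0],0],[[9,-1,5],[0.26,1.31,0],0],[[8,-2,5],[0.26,1.31,0],0],[[9,-2,4],[0.26,1.31,0],0],[[9,-2,3],[0.26,1.31,0],0],[[9,-1,3],[0.26,1.31,0],0],[[9,-2,2],[0.26,1.31,0],0],[[9,-2,2],[0.26,1.31,0],0]]'

```text
clock: 5.4
eef_pos: [531.7, -195.0, 220.6]
tool_rot: [-2.668, -0.001, 1.377]
force: [-4.7, 1.0, 13.6]
width: 9.1
gripper_force: 58.6
```

Call:
move_arm --plan '[[[10,-2,1],[0.26,1.31,0],0],[[9,-2,1],[0.26,1.31,0],0],[[10,-2,0],[0.26,1.31,0],0],[[9,-2,-1],[0.26,1.31,0],0],[[10,-1,-1],[0.26,1.31,0],0],[[9,-2,-1],[0.26,1.31,0],0],[[9,-2,-3],[0.26,1.31,0],0],[[9,-2,-3],[0.26,1.31,0],0],[[9,-2,-3],[0.26,1.31,0],0],[[9,-1,-4],[0.26,1.31,0],0]]'

```text
clock: 6.65
eef_pos: [624.2, -213.4, 205.6]
tool_rot: [-2.471, 0.0, 1.38]
force: [16.2, -6.7, 34.9]
width: 8.8
gripper_force: 66.0
```

```bash
python3 - <<'E'
from h import *
s=status.read_state();print(s["qpos"],s["eef_pos"],s["tool_rot"],s["force"],s["width"])
cv2.imwrite("pics/s2.png",cams.get_image("side")[60:260,180:420].repeat(3,0).repeat(3,1))
E
```

```text
[ 0.21135072  1.13416302  0.18537429  0.70012676 -0.07613717  1.98162564
  0.15168288] [ 624.20797413 -213.35363005  205.58052353] [-2.47084022e+00  8.27079557e-05  1.38007347e+00] [16.17108842 -6.7446636  34.92259054] 8.844784211271932
```

View pics/s2.png

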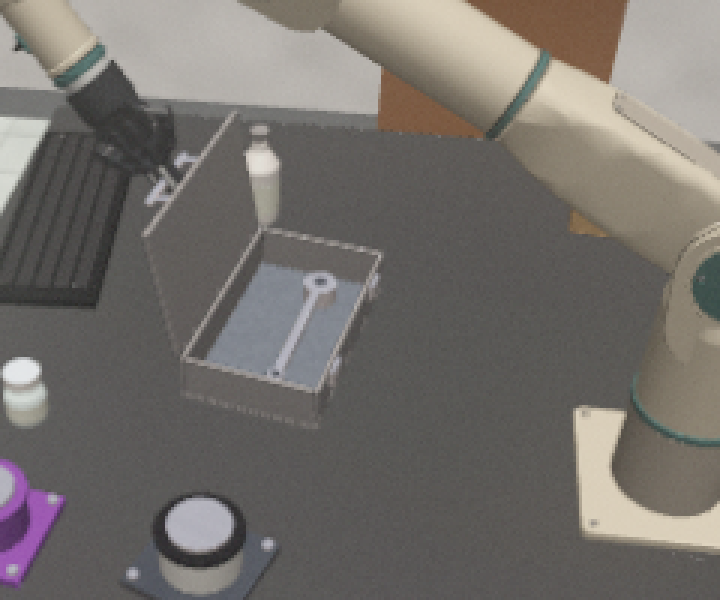

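The lid is at about 1.76 rad and the lever is visible in the case with its disc on the right (far −y end), at about (320,285) in the crop. Joint 6 sits at its limit, so I release while tilting back, then retract.

Call:
move_arm --plan '[[[0,0,-1],[-0.2,-0.98,0],0.35],[[0,0,0],[-0.39,-1.96,0],0.35],[[3,-1,-1],[-0.39,-1.96,0],0.35],[[5,-1,-2],[-0.39,-1.96,0],0.35],[[4,-1,-2],[0,0,0],0.35],[[0,0,0],[0,0,0],0.35]]'

```text
clock: 7.45
eef_pos: [631.2, -214.1, 192.3]
tool_rot: [-2.574, -0.001, 1.378]
force: [0.6, -0.5, 0.4]
width: 30.0
gripper_force: 0.4
```

```bash
python3 - <<'E'
from h import *
s=status.read_state();print(s["qpos"],s["eef_pos"],s["tool_rot"],s["force"],s["width"])
cv2.imwrite("pics/s3.png",cams.get_image("side")[70:220,190:320].repeat(4,0).repeat(4,1))
E
```

```text
[ 0.20711952  1.07336963  0.17742797  0.82269317 -0.08095558  1.81829403
  0.1484337 ] [ 631.1909255  -214.10983509  192.32428114] [-2.57357057e+00 -8.35269236e-04  1.37829214e+00] [ 0.62516034 -0.50163281  0.3785027 ] 30.004486244237192
```

View pics/s3.png

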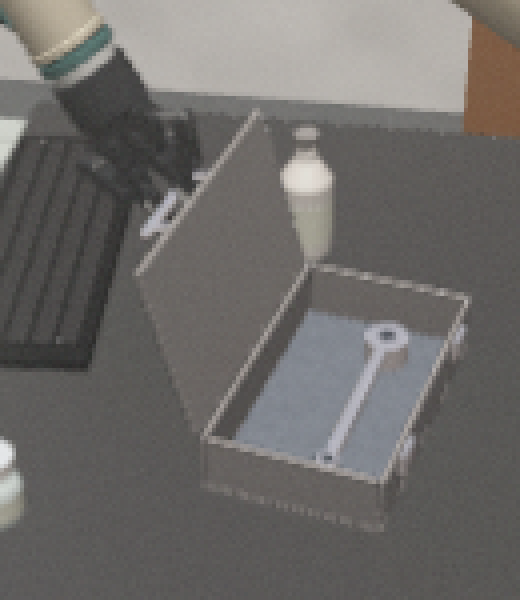

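The lid leans well back and the fingers surround the bar loosely. I retract along the tool axis, then rise and return over the case.

Call:
move_arm --plan '[[[8,-2,13],[0,0,0],0.35],[[11,-2,17],[-0.2,-1,0],0.35],[[11,-2,17],[-0.2,-1,0],0.35],[[11,-2,17],[-0.4,-2,0],0.35],[[8,-2,22],[-0.8,-4,0],0.35],[[0,0,30],[-0.8,-4,0],0.35],[[0,0,30],[-0.8,-4,0],0.35],[[-5,0,20],[-0.8,-4,0],0.35],[[-20,4,0],[-0.8,-4,0],0.35],[[-40,8,0],[-0.8,-4,0],0.35]]'

```text
clock: 8.75
eef_pos: [615.1, -212.0, 358.4]
tool_rot: [-3.075, 0.002, 1.378]
force: [1.2, -0.8, -0.2]
width: 29.7
gripper_force: 0.0
```

```bash
python3 - <<'E'
from h import *
s=status.read_state();print(s["qpos"],s["eef_pos"],s["tool_rot"],s["force"])
a=cams.get_image("top");cv2.imwrite("pics/t2.png",a[160:300,230:400].repeat(4,0).repeat(4,1))
E
```

```text
[ 0.18849425  0.57891727  0.1782977   1.26046278 -0.08678641  1.37562901
  0.16855939] [ 615.05340223 -212.02852514  358.3986196 ] [-3.07539451e+00  2.26296521e-03  1.37839075e+00] [ 1.24895395 -0.78808322 -0.15384427]
```

View pics/t2.png

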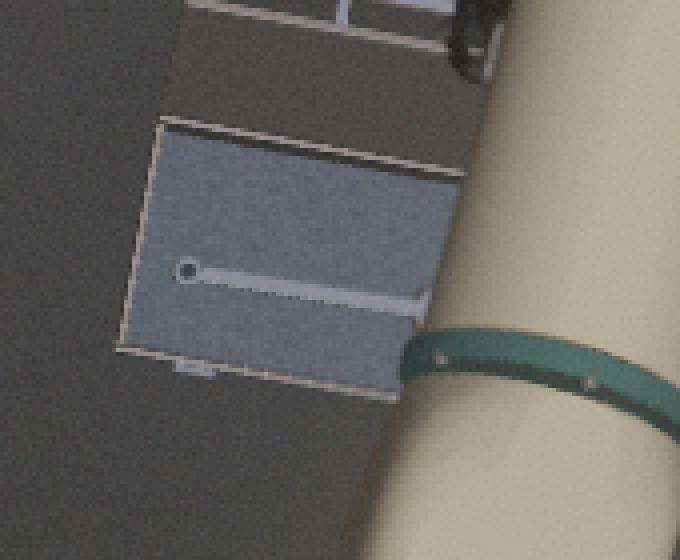

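The boss is at crop (188,270) and the bar runs to (420,306), with the disc hidden by the arm. I take the disc from the side view at crop (387,336).

```bash
python3 - <<'E'
from h import *
b=onz("top",(188/4+230-.4,270/4+160-.4),38);d=onz("side",(387/4+190-.4,336/4+70-.4),36)
m=onz("top",(415/4+230-.4,303/4+160-.4),36)
b2=onz("side",(327/4+190-.4,457/4+70-.4),38)
print(b,b2,d,m,np.linalg.norm((b-d)[:2]),np.linalg.norm((b2-d)[:2]))
u=(b-d)[:2];u/=np.linalg.norm(u);print(u,np.degrees(np.arctan2(u[1],u[0])),"bal",d[:2]+62*u, b[:2]-138*u)
E
```

```text
[475.41950309 -75.25968382  38.        ] [477.23159396 -73.56529418  38.        ] [ 441.84034734 -268.0639378    36.        ] [ 447.74025054 -248.78707263   36.        ] 195.70651510371482 197.6923435676104
[0.17157914 0.98517034] 80.12035364836657 bal [ 452.47825408 -206.98337673] [ 451.74158163 -211.21319071]
```

Call:
move_arm --plan '[[[-42,1,0],[-0.2,-1.1,0],0.6],[[-42,1,-5],[-0.2,-1.1,0],0.6],[[-42,1,-10],[-0.2,-1.1,0],0.6],[[-36,0,-40],[0,0,0.6],0.6],[[0,0,-50],[0,0,0.6],0.6],[[0,0,-45],[0,0,0],0.6],[[0,0,0],[0,0,0],0.6],[[0,0,0],[0,0,0],0.6]]'

```text
clock: 9.8
eef_pos: [454.2, -209.8, 210.4]
tool_rot: [-3.133, 0.002, 1.398]
force: [0.1, 0.3, 0.6]
width: 51.4
gripper_force: 0.0
```

```bash
python3 - <<'E'
from h import *
s=status.read_state();print(s["qpos"],s["eef_pos"],s["tool_rot"])
w=cams.get_image("wrist");T=wpose(s);cv2.imwrite("pics/w2.png",w)
np.save("T2.npy",T)
print(proj("wrist",[475.4,-75.3,38],T),proj("wrist",[441.8,-268,36],T))
E
```

```text
[ 0.25989017  0.45257476  0.16221678  1.94804676 -0.09767357  0.7564812
  0.30530921] [ 454.19953173 -209.84744972  210.37085062] [-3.13302025e+00  1.76037865e-03  1.39840636e+00]
[254.54109277  21.58518037] [254.78908405 231.03458159]
```

View pics/w2.png

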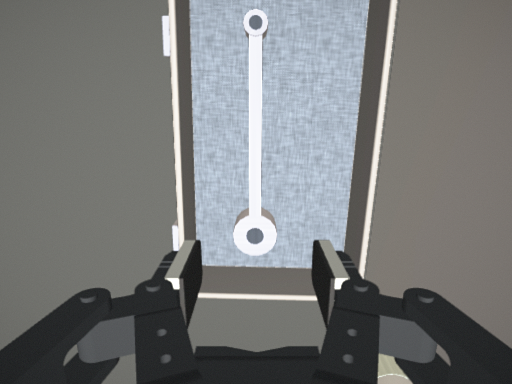

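The wrist view shows the boss top at (255.5,22.5) and the disc top at (255,236), straight down the picture between the fingers.

```bash
python3 - <<'E'
from h import *
T=np.load("T2.npy")
b=onz("wrist",(255.5,22.5),38,T);d=onz("wrist",(255,235.5),36,T)
u=(b-d)[:2];L=np.linalg.norm(u);u/=L;print(b,d,L,np.arctan2(u[1],u[0]),(d[:2]+62*u+b[:2]-138*u)/2)
E
```

```text
[476.09457073 -76.15883686  38.        ] [ 441.15710651 -272.92963467   36.        ] 199.8483757192546 1.395073523358936 [ 451.9826841  -211.95905232]
```

Call:
move_arm --plan '[[[-1,-1,-40],[-0.1,-0.5,-0.2],0.6],[[-1,-1,-40],[0,0,0],0.6],[[0,0,-40],[0,0,0],0.6],[[0,0,-35],[0,0,0],0.6],[[0,0,-25],[0,0,0],0.6],[[0,0,-14],[0,0,0],0.6],[[0,0,-4],[0,0,0],0.6],[[0,0,0],[0,0,0],0.6]]'

```text
clock: 10.85
eef_pos: [452.0, -211.6, 12.0]
tool_rot: [3.141, 0.002, 1.395]
force: [0.6, -0.5, -0.3]
width: 51.4
gripper_force: 0.0
```

Call:
move_arm --plan '[[[0,0,0],[0,0,0],0],[[0,0,0],[0,0,0],0],[[0,0,0],[0,0,0],0],[[0,0,0],[0,0,0],0],[[0,0,0],[0,0,0],0],[[0,0,5],[0,0,0],0],[[0,0,10],[0,0,0],0],[[0,0,15],[0,0,0],0],[[0,0,5],[0,0,0],0],[[0,0,0],[0,0,0],0]]'

```text
clock: 12.1
eef_pos: [451.6, -211.4, 46.8]
tool_rot: [3.141, 0.002, 1.395]
force: [-0.5, 0.4, -7.2]
width: 11.1
gripper_force: 59.1
```

```bash
python3 - <<'E'
from h import *
s=status.read_state();print(s["eef_pos"],s["tool_rot"],s["force"],s["torque"],s["width"],s["gripper_force"])
w=cams.get_image("wrist");T=wpose(s);cv2.imwrite("pics/w3.png",w[:300]);np.save("T3.npy",T)
E
```

```text
[ 451.56044839 -211.39186066   46.8253519 ] [3.14146425e+00 1.80192092e-03 1.39505857e+00] [-0.54755979  0.36436088 -7.15478977] [-0.00325631  0.03893224 -0.01424965] 11.099126876049915 59.083017110824585
```

View pics/w3.png

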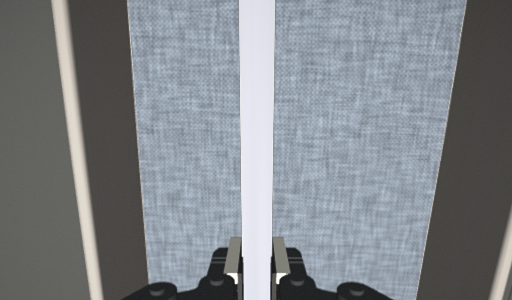

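The view shows the bar between the pads, running straight up the picture (columns about 240–274 at the top). I check its level from its apparent width.

```bash
python3 - <<'E'
from h import *
w=cv2.imread("pics/w3.png").astype(int);T=np.load("T3.npy")
g=w.min(2)
for r in(3,50,100,150,200,225):
    c=np.where(g[r-2:r+3].mean(0)>190)[0];c=c[(c>220)&(c<295)]
    print(r,c.min(),c.max(),g[r,232:282:6])
    o,v1=ray("wrist",(c.min()-.5,r),T);_,v2=ray("wrist",(c.max()+.5,r),T)
    k=12/np.linalg.norm(v1-v2);P=o+k*(v1+v2)/2;print(np.round(P,1))
E
```

```text
3 239 274 [153 140 223 223 223 222 220 222 156]
[ 470.1 -112.2   67. ]
50 239 273 [123 144 227 227 226 225 226 178 164]
[ 467.3 -126.6   67.6]
100 240 273 [157 140 229 229 228 229 226 127 158]
[ 464.6 -143.    68.6]
150 241 272 [155 162 231 229 229 230 227 147 147]
[ 461.5 -160.7   66. ]
200 241 271 [158 164 233 231 229 232 230 149 139]
[ 457.9 -179.6   67.3]
225 242 271 [162 159 234 230 228 233 230 148 161]
[ 456.2 -190.3   66. ]
```

Level to within about 1°. I raise it and carry it over to the module.

Call:
move_arm --plan '[[[0,0,10],[0,0,0],0],[[0,0,20],[0,0,0],0],[[0,0,25],[0,0,0],0],[[0,0,20],[0,0,0],0],[[0,5,15],[0,0,0],0],[[2,12,5],[0,0,0],0],[[3,20,0],[0,0,0],0],[[4,28,0],[0,0,0],0],[[5,32,0],[0,0,0],0],[[5,32,0],[0,0,0],0]]'

```text
clock: 13.4
eef_pos: [469.6, -80.0, 140.6]
tool_rot: [-3.139, 0.001, 1.396]
force: [0.8, 0.1, -6.5]
width: 10.7
gripper_force: 59.0
```

Call:
move_arm --plan '[[[6,36,0],[0,0,0],0],[[6,36,0],[0,0,0],0],[[6,36,0],[0,0,0],0],[[6,36,0],[0,0,0],0],[[6,36,0],[0,0,0],0],[[6,36,0],[0,0,0],0],[[6,36,0],[0,0,0],0],[[5,36,0],[0,0,0],0],[[4,30,0],[0,0,0],0],[[3,22,0],[0,0,0],0]]'

```text
clock: 14.65
eef_pos: [522.6, 260.2, 140.2]
tool_rot: [-3.138, 0.002, 1.397]
force: [0.1, -0.1, -8.1]
width: 10.5
gripper_force: 59.0
```

Call:
move_arm --plan '[[[2,12,0],[0,0,0],0],[[1,6,0],[0,0,0],0],[[0,0,0],[0,0,0],0],[[0,0,0],[0,0,0],0]]'

```text
clock: 15.15
eef_pos: [527.3, 274.2, 141.2]
tool_rot: [-3.14, 0.003, 1.393]
force: [-0.3, -1.0, -7.5]
width: 10.9
gripper_force: 59.0
```

Now near target: lower 27 mm (TCP z 114), then check in pictures.

Call:
move_arm --plan '[[[0,1,-5],[0,0,0],0],[[0,0,-8],[0,0,0],0],[[0,0,-8],[0,0,0],0],[[0,0,-4],[0,0,0],0],[[0,0,-2],[0,0,0],0],[[0,0,0],[0,0,0],0],[[0,0,0],[0,0,0],0]]'

```text
clock: 16.02
eef_pos: [527.4, 276.8, 114.4]
tool_rot: [-3.141, 0.001, 1.395]
force: [0.8, 0.0, -6.9]
width: 10.9
gripper_force: 59.0
```

```bash
python3 - <<'E'
from h import *
s=status.read_state();print(s["eef_pos"],s["tool_rot"],s["force"],s["torque"])
f=lambda n:cams.get_image(n)
a=f("top")[180:260,120:230];b=f("side")[200:280,195:305]
cv2.imwrite("pics/v4.png",np.vstack([cv2.resize(i,None,fx=3.7,fy=3.7,interpolation=cv2.INTER_CUBIC) for i in(a,b)]))
for P in([516.7,214,78],[516.7,214,108],[516.7,214,138]):
  p=proj("top",P)-(120,180);q=proj("side",P)-(195,200);print(P,p*3.7,q*3.7+[0,296])
E
```

```text
[527.39901081 276.80952427 114.41099927] [-3.14096283e+00  1.21955542e-03  1.39505160e+00] [ 0.78139355  0.02031    -6.85134925] [ 0.01375853 -0.01983471  0.01277167]
[516.7, 214, 78] [218.91048257 125.0418774 ] [192.01185562 419.87953867]
[516.7, 214, 108] [211.68373707 122.90372216] [191.21882374 396.67350074]
[516.7, 214, 138] [204.0622047  120.64744901] [190.39915157 372.67352382]
```

View pics/v4.png

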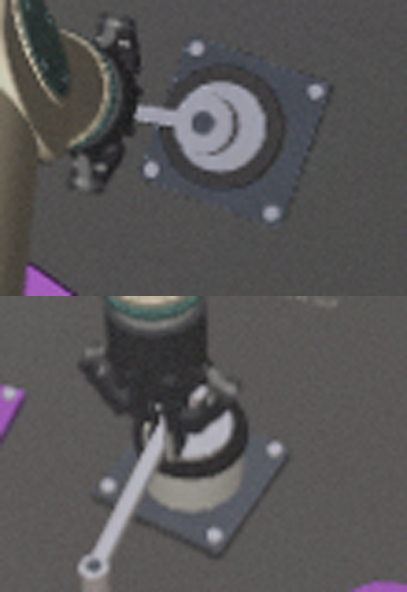

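Top: the disc's hole is at (204,122) against the predicted (204,121), so it is centred within about 1 mm. Side: the boss top is at (93,565); I check it against a level lever before handing in.

```bash
python3 - <<'E'
from h import *
for z in(130,140,150):print(z,(proj("side",[551.6,411,z])-(195,200))*3.7+[0,296])
s=status.read_state();print(s["clock"],np.abs(s["qd"]).max())
E
```

```text
130 [ 95.95093031 568.95466086]
140 [ 95.0267789  561.05908886]
150 [ 94.09093136 553.06001777]
16.125 0.0028944342918810133
```

```bash
python3 -c "
from h import *
print(ctrl.finish_job())"
```

```text
the job is handed in; nothing more can be done
None
```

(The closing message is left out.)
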